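Fit the microscope camera onto its three-stud port

ROBOT

A 6-joint arm with a two-finger parallel gripper is mounted at the origin on the work surface. World frame = base frame: x ahead of the robot, y to its left, z up, the work surface at z = 0. Lengths are in m, angles in rad, forces in N, time in s.
With the tool pointing down it reaches from about 0.375 to 0.9 m from the base axis. Payload 3.1 kg.
Tool frame: the origin (TCP) lies at the very end of the fingers, on their centre line; the grasp point (between the pads) lies 19 mm behind it; z points along the fingers, y is the direction in which the jaws open and shut (so a half turn about z gives the same grasp; the last joint's range is limited). The gripper opens to 87 mm and grips with 3 to 60 N. Pads are 19 mm wide; open, the fingers measure 117 mm over their backs; the gripper's body (75 mm by 190 mm) begins 51 mm behind the grasp point.
Start: joints at [-1.425, 0.527, 1.433, -0, 1.181, -0.178], TCP at [0.199, -0.592, 0.223] pointing down, gripper open.
Joint ranges: [-3.08, 3.08], [-0.75, 2.2], [0.22, 2.44], [-1.43, 4.57], [0, 2.65], [-2.85, 2.85]. Speed limits (rad/s): [2.79, 2.79, 3.14, 3.14, 3.14, 3.14].

INTERFACE

Orientations are given as a unit quaternion [x, y, z, w].
In Python, from rig import robot gives the robot as it stands.
- The arm moves only by the tool arm_command, never from a script. Its argument "targets" is a list of rows, each a list of 5 numbers: the shift along the tool's x, y, z in cm, then the turn about the tool's z in rad, then the finger opening in cm, from 0 to 8.7. In form: [[dx, dy, dz, spin, hand], ...]. A call has 1 to 5 rows; each row is the pose to reach, as a shift and turn from the pose commanded when the call began, along the tool's axes at that moment; what a row does not reach only later rows make up. A row lasts 1/8 s, in which the tool goes at most 62.5 mm and 10.7 degrees, less where a joint would pass 70% of its speed; a pose out of reach is approached as far as the arm can. A call with a gripper value outside its range is refused whole. The fingers move at their own pace and stop on an object; "newtons" is the grip in N (left out, the last holds). Time passes only in rows, so rows that repeat a pose let the fingers close. It gives the time, the measured TCP pose, the force and the opening at its end, in the units of the state.
- robot.get_obs(): the state, without advancing time (a new reading comes with each control period).
- robot.camera(name): name is "scene" or "side" or "wrist"; returns (picture, depth): 384x512x3 uint8, red, green, blue; 384x512 float32, m along the optical axis (not along the pixel's ray), 0 where there is no reading.
- robot.camera_model(name): a dict with "mtx" (3x3 intrinsics, pixels), "extrinsics" (4x4, takes a point from world to camera coordinates). Camera axes: x right, y up, looking along -z (the intrinsics and any distortion apply to the point x, -y, -z); pixel columns grow to the right and rows downward; lengths in m; the calibration is good to about 2 mm. A picture is of the moment at which its call begins: read the wrist's pose just before it. camera_model takes no time and is no camera call; for the wrist camera it gives the pose at the moment of the call.
- robot.hand_in(): hands the job in, once; it reports no verdict.
The state is a dict: "time": time; "q": joint angles; "joint_velocities": joint speeds; "joint_torque": joint torques, N m; "position": TCP position; "tool_rot": TCP orientation; "ft_force": force on the tool from outside, world axes, zero at the start; "moment": the same for the moment, N m; "grip_width": finger opening in m.
Only numpy, scipy, OpenCV 4.12 (cv2) and the standard library are available. Lean on these libraries where they do the work, as an engineer would, in place of code of your own. Each camera call takes 0.05 s, during which the arm holds its last target.

TASK

Mount the black microscope camera on the white camera port: turn it so that the three holes of its mounting plate match the three studs (yellow dot over yellow dot) and slide it down gently until the plate is fully home, keeping hold of it until it is down. Then let go, and leave the other things on the desk where they are.

Things in the scene. Friction and masses are not known exactly. Their poses are not given: they have to be found in the camera images.
- camera: Black camera, loose, upright on the desk, 94 mm tall, about 0.45 kg. From below: blue square mounting plate 104 x 104 x 10 mm; round neck 48 mm in diameter, up to 44 mm; square box 54 x 54 mm from 44 to 92 mm, sides parallel to the plate's, to grip across two opposite sides. Origin: centre of the plate's underside; z up, x and y parallel to its sides. Holes: see camera_mark.
- camera_mark (a point): On the plate's underside below the camera's yellow dot, at (-38,+38,0) mm in the camera's frame. This corner has no hole; the other three, (+38,+38), (+38,-38) and (-38,-38) mm, have through holes 14 mm in diameter. The dot is on the plate's upper face.
- port: Camera port, fixed: white block 130 x 126 mm on a grey foot 150 x 130 mm; along its own +x a white tube 48 mm in diameter, 72 mm above the desk, ends 185 mm from the port's middle in a black coupling 58 mm in diameter. On the block a bare-metal seat plate 116 x 116 mm, its flat top 104 mm above the desk, a dark lens in its middle. Origin: on the desk under the seat's middle; z up.
- port_seat (a point): Centre of the seat's flat top, 104 mm above the desk, axes as the port's. Three upright steel studs, 10 mm in diameter, 20 mm tall (top 5 mm tapered to 4 mm), at (+38,+38), (+38,-38), (-38,-38) mm in this frame; yellow dot, no stud, at (-38,+38). Camera fully home: its origin here and its axes along these; it fits one way round only.
- port_mark (a point): Middle of the port's yellow dot on the seat, at (-38,+38,0) mm in the seat's frame.
- dust_cap: Bystander: black round cap, 56 mm in diameter, 17 mm high, loose; origin under its centre.
- objective: Bystander: metal objective lens with a blue ring, 28 mm in diameter, 42 mm high, loose; origin under its centre.
- eyepiece: Bystander: black eyepiece, 40 mm in diameter, 56 mm high, loose; origin under its centre.
- mug: Bystander: blue ceramic mug, 82 mm in diameter, 92 mm high, loose; origin under its centre.
- pen_pot: Bystander: square wooden pot 75 x 75 x 95 mm with three pens, about 150 mm high in all, loose; origin under its centre.
- oil_bottle: Bystander: small amber bottle, 34 mm in diameter, 62 mm high, loose; origin under its centre.
- mouse: Bystander: black computer mouse 105 x 60 x 26 mm, loose; origin under its centre.
Mind the look-alikes: they are no part of the job. Leave any green or red look-alike of the camera alone.

How it is judged:
On the way:
1. the camera is home on the studs while the gripper still holds it (horizontal distance between camera and port_seat below 0.005 m and distance between camera_mark and port_mark below 0.012 m and z of camera in the frame of port_seat below 0.006 m and contact force between the fingers and camera above 0.5 N), for 0.05 s.
At the end, for the whole second after the job is handed in: The camera's mounting plate lies flat on the port's seat with all three studs through its holes: its centre within 4 mm of the seat's centre seen from above, its yellow-dot mark within 8 mm of the port's, its underside less than 3 mm above the seat, tilted less than 0.04 rad, at rest and released (horizontal distance between camera and port_seat below 0.004 m and distance between camera_mark and port_mark below 0.008 m and z of camera in the frame of port_seat below 0.003 m and angle between camera's own z axis and vertical below 0.04 rad and linear speed of camera below 0.01 m/s); the robot touches nothing.
It fails at once if the camera is rammed or dropped onto the port (over 120 N between them) (contact force between camera and port above 120 N).
It fails at once if a bystander on the desk is moved by more than 30 mm (distance of any of dust_cap, objective, eyepiece, mug, pen_pot, oil_bottle, mouse from where it was at the start of the episode above 0.03 m).
It also fails if it takes over 45 s, if anything falls off the work surface, if the arm or the gripper's body presses on something with over 40 N, if the wrist force passes 120 N, or if a joint passes its speed limit or range.

## Working session

There is one attempt and no reset: what is moved stays moved. The work goes in short steps, Python scripts to look and compute and a tool call to move; the robot and the scene stay as the last step left them, time stands still between calls to the robot, and variables do not carry over. Pictures are saved under pics/ and viewed, and the job is handed in when it is done.

Besides the shell and the picture viewer there is one more tool, called after "Request:" by a JSON object that holds its "fn" and its "kwargs", one argument or row to a line. arm_command: Moves the arm, as the interface text tells. Its arguments: {"type":"object","properties":{"targets":{"type":"array","items":{"type":"array","items":{"type":"number"}}},"newtons":{"type":"number"}},"required":["targets"]}

```bash
mkdir -p pics; ls
cat > h.py <<'E'
import numpy as np,cv2
from rig import robot
def shot(n,tag):
    m=robot.camera_model(n); p,d=robot.camera(n)
    np.savez(f'pics/{tag}.npz',p=p,d=d,K=m['mtx'],E=m['extrinsics'])
    cv2.imwrite(f'pics/{tag}.png',p[:,:,::-1]); return load(tag)
def load(tag):
    z=np.load(f'pics/{tag}.npz'); return z['p'],z['d'],z['K'],z['E']
def ray(u,v,K,E):
    c=np.linalg.inv(K)@[u,v,1.]; R=E[:3,:3]; o=-R.T@E[:3,3]
    return o,R.T@np.array([c[0],-c[1],-c[2]])
def plane(u,v,K,E,z):
    o,r=ray(u,v,K,E); return o+r*(z-o[2])/r[2]
def pt(u,v,d,K,E):
    o,r=ray(u,v,K,E); return o+r*d
def proj(P,K,E):
    c=E[:3,:3]@np.array(P)+E[:3,3]; q=K@[c[0],-c[1],-c[2]]; return q[:2]/q[2]
def cloud(d,K,E):
    v,u=np.mgrid[:d.shape[0],:d.shape[1]]
    c=np.stack([u,v,np.ones_like(u)],-1)@np.linalg.inv(K).T*d[...,None]
    c=c*[1,-1,-1]; return (c-E[:3,3])@E[:3,:3]
E
python3 - <<'E'
from h import *
for n in ['scene','side','wrist']:
    p,d,K,E=shot(n,n+'0'); print(n,np.round(K,1).tolist(),np.round(E,3).tolist(),robot.camera_model(n).keys())
a=[cv2.imread(f'pics/{n}0.png') for n in ['scene','side','wrist']]
print(robot.get_obs())
E
```

```text
pics
scene [[364.6, 0.0, 268.5], [0.0, 364.6, 193.0], [0.0, 0.0, 1.0]] [[-0.788, 0.615, -0.019, 0.377], [-0.494, -0.615, 0.614, 0.168], [0.366, 0.493, 0.789, -1.625], [0.0, 0.0, 0.0, 1.0]] dict_keys(['mtx', 'extrinsics'])
side [[386.2, 0.0, 255.6], [0.0, 386.2, 187.0], [0.0, 0.0, 1.0]] [[0.991, -0.134, -0.014, -0.445], [0.08, 0.505, 0.859, -0.123], [-0.108, -0.852, 0.512, -1.139], [0.0, 0.0, 0.0, 1.0]] dict_keys(['mtx', 'extrinsics'])
wrist [[299.1, 0.0, 246.9], [0.0, 299.1, 191.2], [0.0, 0.0, 1.0]] [[0.317, -0.948, -0.002, -0.624], [0.92, 0.308, -0.24, 0.028], [0.228, 0.075, 0.971, -0.389], [0.0, 0.0, 0.0, 1.0]] dict_keys(['mtx', 'extrinsics'])
{'time': 0.15, 'q': array([-1.42549189e+00,  5.28283423e-01,  1.43358627e+00, -1.65811248e-05,
        1.18139152e+00, -1.78494181e-01]), 'joint_velocities': array([-0.00013104, -0.00283291, -0.00267442,  0.00094364,  0.00228931,
       -0.00107126]), 'joint_torque': array([ 3.98291504e-04, -4.40429842e+01, -1.76842940e+01,  6.33290224e-02,
        5.52437897e-02, -9.25071322e-05]), 'position': array([ 0.19880231, -0.59195952,  0.22178441]), 'tool_rot': array([ 9.86922056e-01,  1.61196026e-01,  6.17791548e-06, -8.34291727e-04]), 'ft_force': array([ 0.14479461, -0.72758097,  0.02899337]), 'moment': array([-0.01174795, -0.01478245,  0.05649207]), 'grip_width': 0.08739375858204583}
```

View pics/scene0.png

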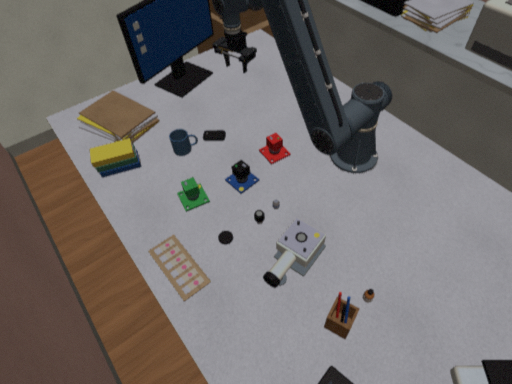

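View pics/side0.png

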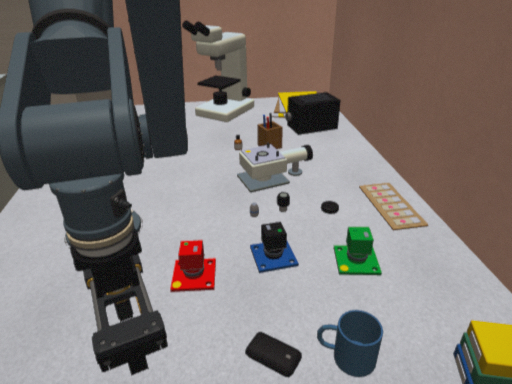

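View pics/wrist0.png

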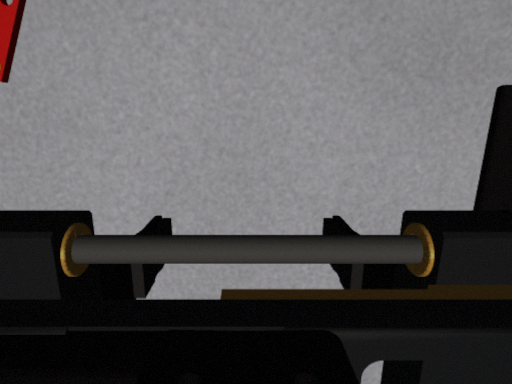

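Look-alikes, by pixel: red camera at scene (274,148) / side (193,265), green camera at scene (192,190) / side (358,250), black one on a blue plate at scene (241,175) / side (273,245). The mouse, cap and eyepiece are black but too small. I choose the blue-plate one and check it in a crop, with the port next to it.

Run:
```python
from h import *
def up(im,x,y,w,h,s): return cv2.resize(im[y:y+h,x:x+w],None,fx=s,fy=s,interpolation=cv2.INTER_CUBIC)
s=cv2.imread('pics/scene0.png'); d=cv2.imread('pics/side0.png')
c=np.vstack([np.hstack([up(s,215,150,60,45,6),up(s,262,215,70,45,6)[:,:420]]),np.hstack([up(d,243,215,60,56,6)[:270],up(d,235,140,70,45,6)])])
cv2.imwrite('pics/crop0.png',c); print(c.shape)
for n in ['scene0','side0']:
    p,dd,K,E=load(n); C=cloud(dd,K,E); hsv=cv2.cvtColor(p,cv2.COLOR_RGB2HSV)
    ym=cv2.inRange(hsv,(22,120,100),(36,255,255))
    nn,l,st,ce=cv2.connectedComponentsWithStats(ym)
    for i in range(1,nn):
        if 3<st[i,4]<200: print(n,'yellow',ce[i].round(1),st[i,4],np.median(C[l==i],0).round(3))
    bm=cv2.inRange(hsv,(105,120,60),(125,255,255))
    nn,l,st,ce=cv2.connectedComponentsWithStats(bm)
    for i in range(1,nn):
        if 30<st[i,4]: print(n,'blue',ce[i].round(1),st[i,4],np.median(C[l==i],0).round(3))
```

```text
(540, 780, 3)
scene0 yellow [404.5  11.5] 8 [-0.802 -0.447  0.22 ]
scene0 yellow [ 93.  123.5] 142 [ 0.841 -0.878  0.057]
scene0 yellow [137.9 134. ] 22 [ 0.697 -0.708  0.025]
scene0 yellow [198.9 185.9] 8 [ 0.633 -0.274  0.01 ]
scene0 yellow [240.8 188.8] 8 [ 0.506 -0.152  0.01 ]
scene0 yellow [316.3 234.7] 15 [0.457 0.243 0.104]
scene0 blue [241.6 181.5] 235 [ 0.489 -0.176  0.009]
scene0 blue [346.8 309.6] 55 [0.557 0.491 0.089]
side0 yellow [280.5 114.5] 22 [0.683 0.808 0.016]
side0 yellow [247.6 150.8] 5 [0.456 0.239 0.106]
side0 yellow [343.6 267.6] 39 [ 0.635 -0.277  0.012]
side0 yellow [176.3 284.2] 29 [ 0.221 -0.273  0.011]
side0 blue [272.8 258.1] 702 [ 0.459 -0.219  0.011]
side0 blue [378.2 335. ] 39 [ 0.604 -0.541  0.093]
side0 blue [353.  339.2] 81 [ 0.556 -0.541  0.092]
side0 blue [464.5 364.2] 163 [ 0.759 -0.579  0.034]
```

View pics/crop0.png

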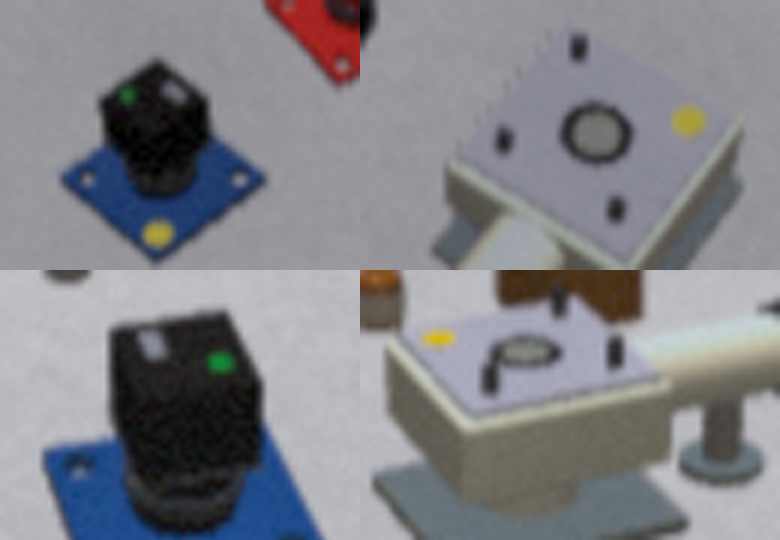

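```bash
cat > meas.py <<'E'
from h import *
def rect(P):
    r=cv2.minAreaRect((P[:,:2]*1000).astype(np.float32)); return np.round(r[0],1),np.round(r[1],1),round(r[2],1)
if __name__=='__main__':
  for n in ['scene0','side0']:
    p,dd,K,E=load(n); C=cloud(dd,K,E); hsv=cv2.cvtColor(p,cv2.COLOR_RGB2HSV)
    v,u=np.mgrid[:384,:512]
    # cast rays onto plane for blue plate
    bm=cv2.inRange(hsv,(100,100,50),(125,255,255))>0
    near=lambda c,r:(abs(C[...,0]-c[0])<r)&(abs(C[...,1]-c[1])<r)
    m=bm&near((.475,-.19),.12)&(C[...,2]<.02)
    P=np.array([plane(a,b,K,E,.010) for b,a in zip(*np.nonzero(m))]); print(n,'plate',m.sum(),rect(P))
    m=near((.475,-.19),.07)&(C[...,2]>.085)&(C[...,2]<.1)
    P=np.array([plane(a,b,K,E,.092) for b,a in zip(*np.nonzero(m))]); print(n,'box',m.sum(),C[m][:,2].mean(),rect(P), P.mean(0))
    m=near((.49,.28),.12)&(C[...,2]>.097)&(C[...,2]<.111)
    P=np.array([plane(a,b,K,E,.104) for b,a in zip(*np.nonzero(m))]); print(n,'seat',m.sum(),np.median(C[m][:,2]),rect(P))
    ym=(cv2.inRange(hsv,(20,90,80),(38,255,255))>0)
    for c,z in(((.506,-.152),.01),((.457,.243),.104)):
        m=ym&near(c,.02); 
        if m.any(): print('dot',plane(u[m].mean(),v[m].mean(),K,E,z).round(4))
E
python3 meas.py
```

```text
scene0 plate 245 (array([ 472.9, -190.5]), array([102.1, 102.6]), 6.4)
scene0 box 148 0.09043544438257643 (array([ 474.7, -188.1]), array([56.8, 58.5]), 5.4) [ 0.47462183 -0.1876999   0.092     ]
scene0 seat 1065 0.10288466864682137 (array([529.4, 227.5]), array([170. , 122.9]), 15.8)
dot [ 0.505  -0.1528  0.01  ]
dot [0.4574 0.2424 0.104 ]
side0 plate 705 (array([ 469.4, -198.6]), array([102.4, 107.8]), 5.8)
side0 box 329 0.09209733403527443 (array([ 469.1, -198. ]), array([55.8, 62.1]), 6.2) [ 0.46928888 -0.19860943  0.092     ]
side0 seat 552 0.10457614352444611 (array([520.3, 213.4]), array([171.6, 134.4]), 13.8)
dot [0.4568 0.2417 0.104 ]
```

```bash
cat > go.py <<'E'
import sys
from h import *
from scipy.spatial.transform import Rotation as R
# usage: go.py x y z yawy_deg -> tool shift cm and spin
def go(x,y,z,yaw):
    o=robot.get_obs(); M=R.from_quat(o['tool_rot']).as_matrix()
    d=M.T@(np.array([x,y,z])-o['position'])*100
    cur=np.degrees(np.arctan2(M[1,1],M[0,1])); s=-((yaw-cur+180)%360-180)
    print('t',round(o['time'],2),'pos',o['position'].round(4),'yawy',cur.round(2),'F',o['ft_force'].round(1),'q',o['q'].round(2),'w',round(o['grip_width'],4))
    print('shift cm',d.round(2),'spin',round(np.radians(s),4))
if __name__=='__main__': go(*map(float,sys.argv[1:]))
E
python3 go.py .385 -.20 .28 -84
```

```text
t 0.15 pos [ 0.1988 -0.592   0.2218] yawy -71.45 F [ 0.1 -0.7  0. ] q [-1.43  0.53  1.43 -0.    1.18 -0.18] w 0.0874
shift cm [ 30.12 -31.24  -5.76] spin 0.2191
```

Request:
{"fn": "arm_command", "kwargs": {
  "targets": [
    [6,-6,-6,0.05,8.7],
    [12,-12,-6,0.1,8.7],
    [17,-17,-6,0.15,8.7],
    [22,-22,-6,0.2,8.7],
    [26,-26,-6,0.22,8.7]
  ]
}}

```text
time: 0.78
position: [0.3329, -0.3225, 0.281]
tool_rot: [0.999, 0.051, 0.0, 0.0]
ft_force: [1.4, 0.2, 0.2]
grip_width: 0.0869
```

```bash
python3 go.py .385 -.20 .28 -84
```

```text
t 0.78 pos [ 0.3329 -0.3225  0.281 ] yawy -84.14 F [1.4 0.2 0.2] q [-1.01  0.23  1.75  0.    1.16  0.46] w 0.0869
shift cm [  6.44 -11.65   0.1 ] spin -0.0024
```

Request:
{"fn": "arm_command", "kwargs": {
  "targets": [
    [0,0,0,0,8.7],
    [0,0,0,0,8.7]
  ]
}}

```text
time: 1.02
position: [0.3324, -0.3248, 0.281]
tool_rot: [0.999, 0.052, 0.0, 0.001]
ft_force: [-0.6, -0.3, 0.2]
grip_width: 0.0873
```

```bash
python3 go.py .385 -.20 .28 -84
```

```text
t 1.02 pos [ 0.3324 -0.3248  0.281 ] yawy -83.99 F [-0.6 -0.3  0.2] q [-1.01  0.23  1.74 -0.    1.16  0.45] w 0.0873
shift cm [  6.53 -11.87   0.09] spin 0.0002
```

Request:
{"fn": "arm_command", "kwargs": {
  "targets": [
    [2.5,-4.5,0,0,8.7],
    [5,-9,0,0,8.7],
    [6.5,-11.9,0,0,8.7],
    [6.5,-11.9,0,0,8.7],
    [6.5,-11.9,0,0,8.7]
  ]
}}

```text
time: 1.65
position: [0.3846, -0.2012, 0.2809]
tool_rot: [0.999, 0.051, 0.0, 0.001]
ft_force: [-0.6, -0.5, 0.6]
grip_width: 0.087
```

```bash
python3 - <<'E'
from h import *
shot('wrist','w1')
E
python3 go.py .385 -.20 .28 -84
```

```text
t 1.7 pos [ 0.3846 -0.2013  0.2809] yawy -84.17 F [ 0.9 -0.4  0.1] q [-0.74  0.19  1.81 -0.    1.14  0.73] w 0.0865
shift cm [ 0.06 -0.12  0.09] spin -0.003
```

View pics/w1.png

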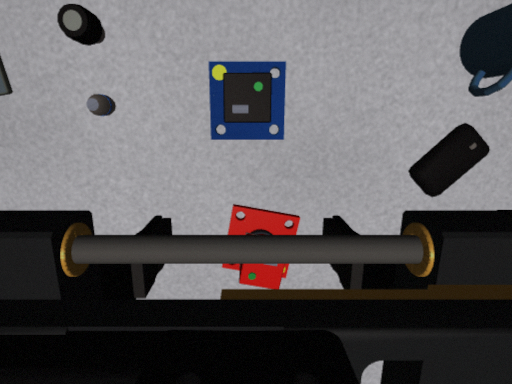

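The wrist view shows the blue plate at (247,100), square to the image, with the yellow dot at upper left (219,72). The red look-alike lies at (262,240).

```bash
cat > m1.py <<'E'
from meas import *
import sys
p,d,K,E=load(sys.argv[1]); C=cloud(d,K,E); hsv=cv2.cvtColor(p,cv2.COLOR_RGB2HSV)
bm=cv2.inRange(hsv,(105,100,40),(125,255,255))>0
near=(abs(C[...,0]-.473)<.1)&(abs(C[...,1]+.191)<.1)
m=bm&near
P=np.array([plane(a,b,K,E,.010) for b,a in zip(*np.nonzero(m))]); print('plate',m.sum(),rect(P),np.median(C[m][:,2]))
m=near&(C[...,2]>.085)&(C[...,2]<.1)
P=np.array([plane(a,b,K,E,.092) for b,a in zip(*np.nonzero(m))]); print('box',m.sum(),np.median(C[m][:,2]),rect(P))
m=(cv2.inRange(hsv,(20,90,80),(38,255,255))>0)&near
v,u=np.nonzero(m);print('dot',plane(u.mean(),v.mean(),K,E,.01),len(u))
E
python3 m1.py w1
```

```text
plate 2986 (array([ 464.3, -123.4]), array([101. , 242.8]), 5.8) 0.00988396097531874
box 2382 0.09190271561877382 (array([ 470.6, -192.4]), array([52.6, 53.5]), 5.8)
dot [ 0.41829513 -0.18020546  0.01      ] 268
```

```bash
python3 - <<'E'
from meas import *
p,d,K,E=load('w1'); hsv=cv2.cvtColor(p,cv2.COLOR_RGB2HSV)
def big(m):
    n,l,s,c=cv2.connectedComponentsWithStats(m); i=1+np.argmax(s[1:,4]); return l==i,c[i],s[i,4]
sub=np.zeros((384,512),np.uint8); sub[50:150,195:300]=255
m,_,_=big(cv2.inRange(hsv,(105,100,40),(125,255,255))&sub)
P=np.array([plane(a,b,K,E,.010) for b,a in zip(*np.nonzero(m))]); print(rect(P))
m,c,a=big(cv2.inRange(hsv,(20,90,80),(38,255,255))&sub); q=plane(*c,K,E,.01); print(q,a)
E
python3 go.py .4715 -.192 .20 -84.2
```

```text
(array([ 471.4, -192.9]), array([101. , 103.2]), 5.8)
[ 0.50528231 -0.15061748  0.01      ] 170
t 1.7 pos [ 0.3846 -0.2013  0.2809] yawy -84.17 F [ 0.9 -0.4  0.1] q [-0.74  0.19  1.81 -0.    1.14  0.73] w 0.0865
shift cm [ 8.74 -0.05  8.09] spin 0.0005
```

Request:
{"fn": "arm_command", "kwargs": {
  "targets": [
    [4.5,0,4,0,8.7],
    [8.7,0,8,0,8.7],
    [8.7,0,13,0,8.7],
    [8.7,0,14,0,8.7],
    [8.7,0,14,0,8.7]
  ]
}}

```text
time: 2.33
position: [0.4707, -0.1913, 0.1408]
tool_rot: [0.999, 0.051, -0.0, -0.0]
ft_force: [0.4, 0.2, 0.1]
grip_width: 0.0869
```

```bash
python3 - <<'E'
from h import *
shot('wrist','w2')
E
python3 go.py .471 -.1925 .052 -84.2
```

```text
t 2.38 pos [ 0.4715 -0.1916  0.1419] yawy -84.14 F [ 1.  -0.9 -0.1] q [-0.61  0.49  1.8  -0.    0.85  0.86] w 0.087
shift cm [-0.07  0.08  8.99] spin 0.0011
```

View pics/w2.png

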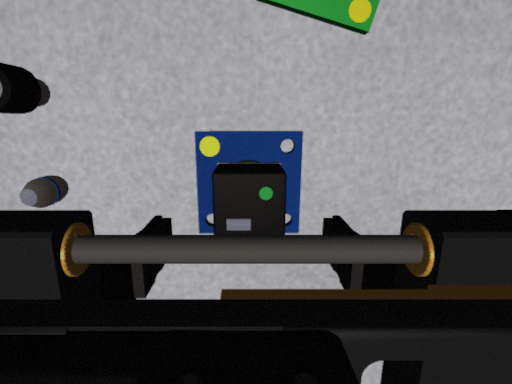

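The box at (250,200) is centred between the fingers, which are at columns 150 and 340. I go down and grip.

Request:
{"fn": "arm_command", "kwargs": {
  "targets": [
    [0,0.1,4,0,8.7],
    [0,0.1,7.5,0,8.7],
    [0,0.1,9,0,8.7],
    [0,0.1,9,0,8.7],
    [0,0.1,9,0,5]
  ],
  "newtons": 30
}}

```text
time: 3.0
position: [0.4723, -0.192, 0.0523]
tool_rot: [0.999, 0.052, 0.001, 0.001]
ft_force: [-0.3, 0.2, 0.4]
grip_width: 0.0826
```

Request:
{"fn": "arm_command", "kwargs": {
  "targets": [
    [0,0,0,0,4],
    [0,0,0,0,4],
    [0,0,0,0,4],
    [0,0,0,0,4],
    [0,0,0,0,4]
  ],
  "newtons": 30
}}

```text
time: 3.62
position: [0.4716, -0.1916, 0.0512]
tool_rot: [0.999, 0.052, 0.0, 0.0]
ft_force: [-0.3, -0.5, 3.7]
grip_width: 0.0542
```

```bash
python3 go.py .471 -.1925 .052 -84.2
```

```text
t 3.62 pos [ 0.4716 -0.1916  0.0512] yawy -84.04 F [-0.3 -0.5  3.7] q [-0.61  0.65  1.86 -0.    0.63  0.86] w 0.0542
shift cm [-0.07  0.08 -0.08] spin 0.0027
```

Request:
{"fn": "arm_command", "kwargs": {
  "targets": [
    [0,0,-2,0,4],
    [0,0,-6,0,4],
    [0,0,-11,0,4],
    [0,0,-16,0,4],
    [0,0,-20,0,4]
  ]
}}

```text
time: 4.25
position: [0.4706, -0.1906, 0.2518]
tool_rot: [0.999, 0.052, -0.0, -0.001]
ft_force: [0.6, -0.7, -3.6]
grip_width: 0.0538
```

```bash
python3 go.py .5325 .109 .27 15
```

```text
t 4.25 pos [ 0.4706 -0.1906  0.2518] yawy -84.06 F [ 0.6 -0.7 -3.6] q [-0.61  0.33  1.69  0.    1.12  0.86] w 0.0538
shift cm [  9.26 -29.16  -1.79] spin -1.7289
```

Request:
{"fn": "arm_command", "kwargs": {
  "targets": [
    [1,-3,-1,-0.17,4],
    [2,-6,-2,-0.34,4],
    [3,-9,-2,-0.51,4],
    [4,-12,-2,-0.68,4],
    [5,-15,-2,-0.86,4]
  ]
}}

```text
time: 4.88
position: [0.5042, -0.0353, 0.2695]
tool_rot: [0.885, 0.466, -0.001, -0.001]
ft_force: [0.2, 0.5, -2.9]
grip_width: 0.0541
```

```bash
python3 go.py .5325 .109 .27 15
```

```text
t 4.88 pos [ 0.5042 -0.0353  0.2695] yawy -34.45 F [ 0.2  0.5 -2.9] q [-0.29  0.31  1.67  0.    1.17  0.31] w 0.0541
shift cm [13.5  -5.84 -0.04] spin -0.8631
```

Request:
{"fn": "arm_command", "kwargs": {
  "targets": [
    [2.8,-1.2,0,-0.17,4],
    [5.5,-2.4,0,-0.34,4],
    [8.2,-3.6,0,-0.52,4],
    [11,-4.8,0,-0.69,4],
    [13.5,-5.8,0,-0.86,4]
  ]
}}

```text
time: 5.5
position: [0.5334, 0.1084, 0.2693]
tool_rot: [0.61, 0.792, -0.001, -0.002]
ft_force: [-0.7, -1.0, -4.0]
grip_width: 0.0536
```

Request:
{"fn": "arm_command", "kwargs": {
  "targets": [
    [0,0,0,0,4],
    [0,0,0,0,4]
  ]
}}

```text
time: 5.75
position: [0.5338, 0.1068, 0.2698]
tool_rot: [0.613, 0.79, -0.001, -0.001]
ft_force: [-0.1, -0.5, -2.7]
grip_width: 0.0541
```

```bash
python3 - <<'E'
from h import *
shot('wrist','w3'); shot('scene','s3')
E
python3 go.py .504 .215 .23 15
```

```text
t 5.85 pos [0.5342 0.1063 0.2703] yawy 14.4 F [-0.   0.1 -3.3] q [-0.01  0.36  1.58 -0.    1.2  -0.26] w 0.0537
shift cm [11.27 -0.21  4.03] spin -0.0105
```

View pics/w3.png

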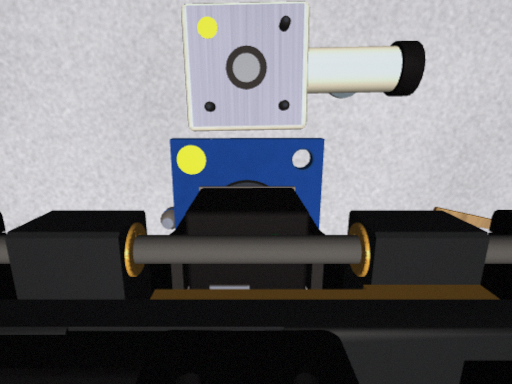

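```bash
cat > m3.py <<'E'
from meas import *
import sys
p,d,K,E=load(sys.argv[1]); ztcp=float(sys.argv[2]); C=cloud(d,K,E); hsv=cv2.cvtColor(p,cv2.COLOR_RGB2HSV); g=cv2.cvtColor(p,cv2.COLOR_RGB2GRAY)
def comps(m,lo,hi):
    n,l,s,c=cv2.connectedComponentsWithStats(m.astype(np.uint8)*255)
    return [(c[i],s[i,4],l==i) for i in range(1,n) if lo<s[i,4]<hi]
Y=comps(cv2.inRange(hsv,(20,90,80),(38,255,255))>0,80,2000)
zs=[]
for c,a,m in Y: print('yellow',c.round(1),a,'depthz',np.median(C[m][:,2]).round(4)); zs.append((c,np.median(C[m][:,2])))
sd=[plane(*c,K,E,.104) for c,z in zs if abs(z-.104)<.02]; hd=[plane(*c,K,E,ztcp-.0512+.01) for c,z in zs if abs(z-ztcp+.041)<.02]
print('seat dot',sd,'held dot',hd)
# seat top
q=sd[0]; near=(np.hypot(C[...,0]-q[0],C[...,1]-q[1])<.17)
st=near&(abs(C[...,2]-.104)<.006)&(C[...,1]>.1)
print('seat rect via depth',rect(np.array([plane(a,b,K,E,.104) for b,a in zip(*np.nonzero(st))])),'z',np.median(C[st][:,2]))
lav=st&(hsv[...,1]>15)&(hsv[...,0]>105)&(hsv[...,0]<150)
cs=comps(lav,1500,99999)
for c,a,m in cs: print('seat metal',a,rect(np.array([plane(x,y,K,E,.104) for y,x in zip(*np.nonzero(m))])))
# dark blobs
dk=(g<70)&near
for c,a,m in comps(dk,15,1500):
    z=np.median(C[m][:,2]); print('dark',c.round(1),a,'z',z.round(3),plane(*c,K,E,.114).round(4),plane(*c,K,E,.104).round(4))
bl=cv2.inRange(hsv,(105,100,40),(125,255,255))>0
for c,a,m in comps(bl,800,99999): print('blue',c,a,rect(np.array([plane(x,y,K,E,ztcp-.0412) for y,x in zip(*np.nonzero(m))])),np.median(C[m][:,2]))
E
python3 m3.py w3 .2703
```

```text
yellow [206.9  27.2] 339 depthz 0.1041
yellow [191.  159.4] 674 depthz 0.2291
seat dot [array([0.4572039 , 0.24404662, 0.104     ])] held dot [array([0.4877337 , 0.13341797, 0.2291    ])]
seat rect via depth (array([532.1, 223.9]), array([182.7, 120.6]), 15.3) z 0.10382690243838913
seat metal 11610 (array([504. , 217.4]), array([116.3, 115.3]), 15.4)
dark [284.5  23. ] 118 z 0.121 [0.5306 0.2638 0.114 ] [0.5309 0.2667 0.104 ]
dark [246.   66.5] 611 z 0.104 [0.5044 0.2168 0.114 ] [0.5039 0.2183 0.104 ]
dark [283.5 104.9] 74 z 0.122 [0.5506 0.1909 0.114 ] [0.5516 0.1915 0.104 ]
dark [209.7 106.1] 77 z 0.122 [0.4778 0.1709 0.114 ] [0.4765 0.171  0.104 ]
blue [250.29249763 168.5700719 ] 7371 (array([527.8, 125.5]), array([105.3,  64. ]), 14.4) 0.22839608116429921
```

Request:
{"fn": "arm_command", "kwargs": {
  "targets": [
    [3,0,1,0,4],
    [6.5,-0.1,2,-0.01,4],
    [10,-0.13,4,-0.0175,4],
    [11.5,-0.13,6.5,-0.0175,4],
    [11.5,-0.13,7.5,-0.0175,4]
  ]
}}

```text
time: 6.48
position: [0.5034, 0.2179, 0.1945]
tool_rot: [0.605, 0.796, -0.001, -0.001]
ft_force: [-0.2, -0.5, -2.8]
grip_width: 0.0537
```

Request:
{"fn": "arm_command", "kwargs": {
  "targets": [
    [0,0,0,0,4],
    [0,0,0,0,4]
  ]
}}

```text
time: 6.72
position: [0.5059, 0.2172, 0.1968]
tool_rot: [0.606, 0.796, 0.001, 0.001]
ft_force: [0.7, -0.3, -3.2]
grip_width: 0.054
```

```bash
python3 - <<'E'
from h import *
for n in ['scene','side','wrist']: shot(n,n+'4')
def up(im,x,y,w,h,s): return cv2.resize(im[y:y+h,x:x+w],None,fx=s,fy=s,interpolation=cv2.INTER_CUBIC)
a=up(cv2.imread('pics/scene4.png'),255,185,80,80,5);b=up(cv2.imread('pics/side4.png'),225,100,80,80,5)
cv2.imwrite('pics/c4.png',np.hstack([a,b]))
E
python3 go.py .5041 .2174 .156 15.4
```

```text
t 6.88 pos [0.5056 0.2176 0.1968] yawy 15.44 F [ 0.2 -0.1 -3.6] q [ 0.2   0.46  1.65 -0.    1.03 -0.07] w 0.0535
shift cm [ 0.02 -0.16  4.08] spin 0.0006
```

View pics/c4.png

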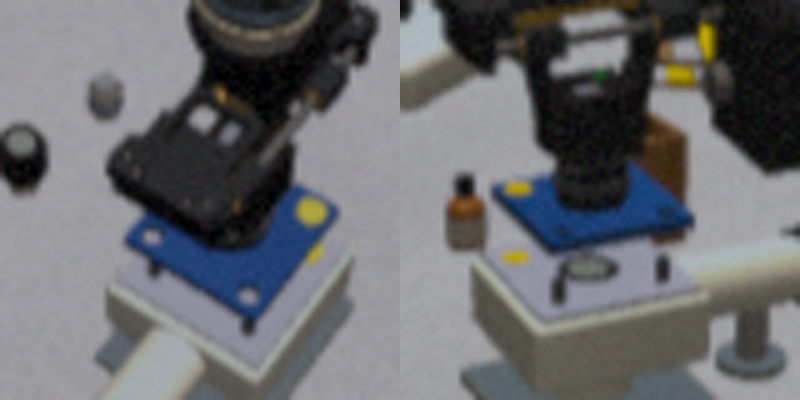

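View pics/wrist4.png

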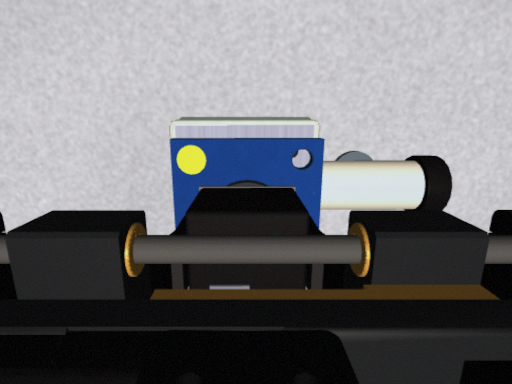

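Run:
```python
from h import *
p,d,K,E=load('wrist4')
print('stud top',proj([.5306,.2639,.124],K,E),'hole top expected',proj([.5306,.2639,.1556],K,E),'hole bottom',proj([.5306,.2639,.1456],K,E),'dot',proj([.4574,.2439,.1556],K,E))
hsv=cv2.cvtColor(p,cv2.COLOR_RGB2HSV);m=cv2.inRange(hsv,(20,90,80),(38,255,255));m[200:]=0;m[:130]=0
v,u=np.nonzero(m);c=u.mean(),v.mean();q=plane(*c,K,E,.1556);print('dot seen',c,q,'centre',q[:2]-np.array([.0467*-1,.0265]))
cv2.imwrite('pics/h4.png',cv2.resize(p[130:190,270:330,::-1],None,fx=8,fy=8,interpolation=cv2.INTER_CUBIC))
# seat front edge/held front edge in image: seat metal fit
C=cloud(d,K,E); st=(abs(C[...,2]-.104)<.006)&(C[...,1]>.1)&(C[...,0]<.56); P=np.array([plane(x,y,K,E,.104) for y,x in zip(*np.nonzero(st))])
t=np.radians(15.4);l=(P[:,:2]-[.5041,.2174])@np.array([[np.cos(t),-np.sin(t)],[np.sin(t),np.cos(t)]])
print('seat local extents',l.min(0),l.max(0))
for k in range(6): 
    pass
```

```text
stud top [292.60805856 152.45383928] hole top expected [299.5950313  157.79022574] hole bottom [297.16689032 155.93570317] dot [188.19089276 157.64816793]
dot seen (np.float64(190.97032640949556), np.float64(159.35608308605342)) [0.45948282 0.24326147 0.1556    ] centre [0.50618282 0.21676147]
seat local extents [-0.06235002  0.02298647] [0.06135976 0.06159367]
```

View pics/h4.png

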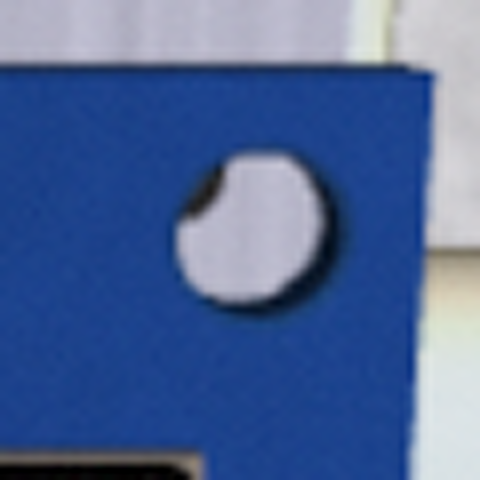

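Seen through its hole at (301,158), the stud and the dot put the held camera about 2 mm too far along +x. I correct that while lowering to just above the studs, and then look again.

Request:
{"fn": "arm_command", "kwargs": {
  "targets": [
    [0.05,-0.1,0.5,0,4],
    [0.07,-0.17,1.2,0,4],
    [0.07,-0.17,1.2,0,4],
    [0.07,-0.17,1.2,0,4]
  ]
}}

```text
time: 7.38
position: [0.5029, 0.2184, 0.1837]
tool_rot: [0.605, 0.796, -0.0, -0.0]
ft_force: [0.8, -0.0, -3.9]
grip_width: 0.0539
```

```bash
cat > chk.py <<'E'
from h import *
import sys
P=[];D=[]
for k in range(4):
    p,d,K,E=shot('wrist',f'{sys.argv[1]}_{k}')
    o=robot.get_obs();P.append(o['position'])
    z=o['position'][2]-.0412
    hsv=cv2.cvtColor(p,cv2.COLOR_RGB2HSV);m=cv2.inRange(hsv,(20,90,80),(38,255,255));m[200:]=0;m[:130]=0
    v,u=np.nonzero(m);q=plane(u.mean(),v.mean(),K,E,z);D.append(q[:2]-[-.0467,.0265])
print('tcp',np.mean(P,0).round(4),np.std(P,0).round(4),'centre from dot',np.mean(D,0).round(4))
z=np.mean(P,0)[2]-.0412
print('stud top',proj([.5306,.2639,.124],K,E).round(1),'hole top/bot expected',proj([.5306,.2639,z],K,E).round(1),proj([.5306,.2639,z-.01],K,E).round(1))
cv2.imwrite(f'pics/h{sys.argv[1]}.png',cv2.resize(p[130:190,270:330,::-1],None,fx=8,fy=8,interpolation=cv2.INTER_CUBIC))
E
python3 chk.py a5; python3 go.py .5041 .2174 .156 15.4
```

```text
tcp [0.5031 0.2184 0.1839] [0.     0.     0.0001] centre from dot [0.5033 0.2176]
stud top [298.5 156.7] hole top/bot expected [303.2 160.3] [300.6 158.3]
t 7.58 pos [0.5031 0.2184 0.184 ] yawy 15.51 F [-0.6 -0.1 -2.7] q [ 0.21  0.48  1.67 -0.    1.   -0.06] w 0.0537
shift cm [-0.12  0.07  2.8 ] spin 0.0019
```

View pics/ha5.png

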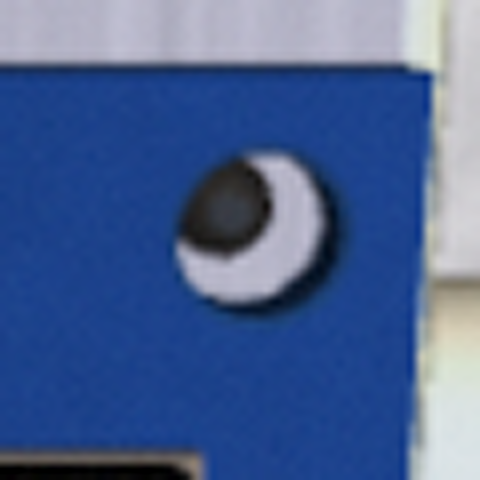

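The stud now sits in the hole where an aligned pose predicts it, to within about 0.3 mm. I go down slowly.

Request:
{"fn": "arm_command", "kwargs": {
  "targets": [
    [0,0,0.4,0,4],
    [0,0,0.8,0,4],
    [0,0,1.2,0,4],
    [0,0,1.4,0,4]
  ]
}}

```text
time: 8.07
position: [0.5027, 0.2183, 0.1694]
tool_rot: [0.605, 0.796, -0.0, -0.0]
ft_force: [-0.9, 0.1, -2.9]
grip_width: 0.0541
```

```bash
python3 chk.py a6; python3 go.py .5041 .2174 .156 15.4
```

```text
tcp [0.5028 0.2183 0.1696] [0.0001 0.     0.0002] centre from dot [0.503  0.2175]
stud top [302.4 159.3] hole top/bot expected [303.6 160.2] [301.  158.2]
t 8.28 pos [0.5029 0.2183 0.1698] yawy 15.5 F [ 0.2 -0.3 -3.4] q [ 0.21  0.49  1.68 -0.    0.97 -0.06] w 0.0538
shift cm [-0.12  0.09  1.38] spin 0.0018
```

View pics/ha6.png

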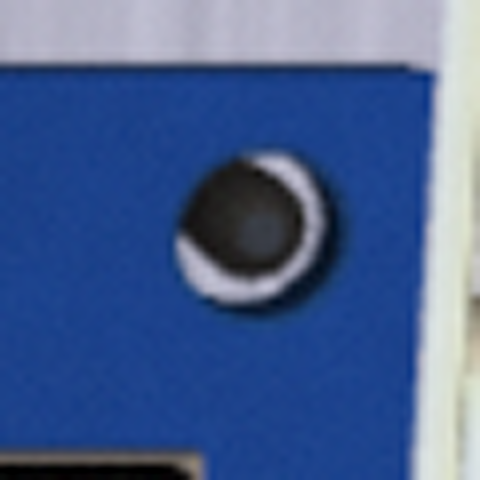

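The stud tip is in the hole at about (302,159) and no contact force shows. I carry on down.

Request:
{"fn": "arm_command", "kwargs": {
  "targets": [
    [0,0,0.4,0,4],
    [0,0,0.7,0,4],
    [0,0,0.9,0,4],
    [0,0,1.1,0,4]
  ]
}}

```text
time: 8.78
position: [0.5029, 0.2183, 0.1587]
tool_rot: [0.605, 0.796, -0.0, -0.0]
ft_force: [-0.5, 1.0, -4.2]
grip_width: 0.0537
```

Request:
{"fn": "arm_command", "kwargs": {
  "targets": [
    [0,0,0.1,0,4],
    [0,0,0.2,0,4],
    [0,0,0.2,0,4]
  ]
}}

```text
time: 9.15
position: [0.5029, 0.2183, 0.1568]
tool_rot: [0.605, 0.796, -0.0, -0.0]
ft_force: [0.0, 0.6, -2.7]
grip_width: 0.0538
```

```bash
python3 chk.py a7; python3 go.py .5041 .2174 .156 15.4
```

```text
tcp [0.5029 0.2183 0.1569] [0. 0. 0.] centre from dot [0.5032 0.2175]
stud top [305.7 162. ] hole top/bot expected [303.4 160.2] [300.8 158.3]
t 9.35 pos [0.5029 0.2183 0.1569] yawy 15.5 F [ 0.   0.5 -4.2] q [ 0.21  0.51  1.69  0.    0.94 -0.06] w 0.0537
shift cm [-0.12  0.09  0.09] spin 0.0018
```

View pics/ha7.png

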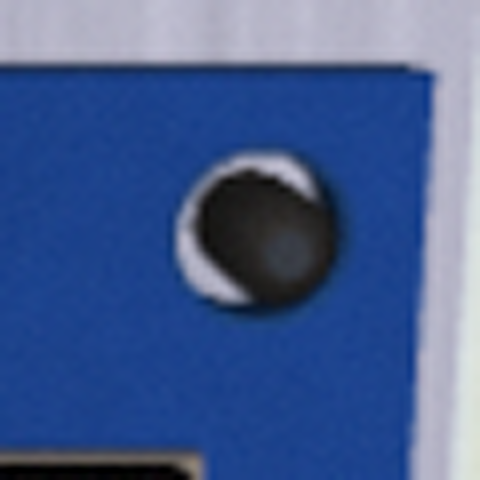

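Not yet in contact: the wrist still carries the weight, at −4 N. I lower it in millimetre steps until the seat takes the load.

Request:
{"fn": "arm_command", "kwargs": {
  "targets": [
    [0,0,0.1,0,4],
    [0,0,0.15,0,4],
    [0,0,0.15,0,4]
  ]
}}

```text
time: 9.72
position: [0.5029, 0.2183, 0.1554]
tool_rot: [0.605, 0.796, 0.0, 0.0]
ft_force: [-0.7, -0.1, -2.6]
grip_width: 0.054
```

Request:
{"fn": "arm_command", "kwargs": {
  "targets": [
    [0,0,0.05,0,4],
    [0,0,0.1,0,4],
    [0,0,0.1,0,4]
  ]
}}

```text
time: 10.1
position: [0.5029, 0.2183, 0.1553]
tool_rot: [0.605, 0.796, 0.0, 0.0]
ft_force: [-2.4, -2.0, 6.0]
grip_width: 0.0541
```

```bash
python3 chk.py a8
python3 - <<'E'
from h import *
for n in ['scene','side']: shot(n,n+'8')
def up(im,x,y,w,h,s): return cv2.resize(im[y:y+h,x:x+w],None,fx=s,fy=s,interpolation=cv2.INTER_CUBIC)
a=up(cv2.imread('pics/scene8.png'),255,185,80,80,5);b=up(cv2.imread('pics/side8.png'),225,100,80,80,5)
cv2.imwrite('pics/c8.png',np.hstack([a,b])); print(robot.get_obs()['ft_force'],robot.get_obs()['moment'])
E
```

```text
tcp [0.5029 0.2183 0.1552] [0. 0. 0.] centre from dot [0.5032 0.2176]
stud top [306.3 162.3] hole top/bot expected [303.5 160.2] [300.9 158.2]
[-3.44242216 -0.30192644  5.72388868] [-0.04260064  0.18384293 -0.0006872 ]
```

View pics/c8.png

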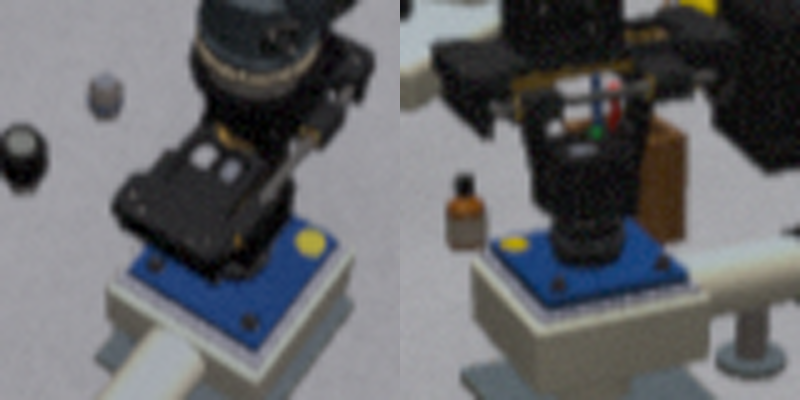

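The plate lies flat with the studs through its holes and the yellow dot on the right corner. The seat takes about 9 N. I release and then rise straight up.

Request:
{"fn": "arm_command", "kwargs": {
  "targets": [
    [0,0,0,0,6.5],
    [0,0,0,0,8.5],
    [0,0,0,0,8.5],
    [0,0,0,0,8.5],
    [0,0,0,0,8.5]
  ]
}}

```text
time: 11.02
position: [0.5029, 0.2183, 0.1543]
tool_rot: [0.605, 0.796, -0.0, -0.0]
ft_force: [0.8, 0.4, -0.9]
grip_width: 0.084
```

Request:
{"fn": "arm_command", "kwargs": {
  "targets": [
    [0,0,-1,0,8.5],
    [0,0,-4,0,8.5],
    [0,0,-8,0,8.5],
    [0,0,-13,0,8.5],
    [0,0,-16,0,8.5]
  ]
}}

```text
time: 11.65
position: [0.5037, 0.2186, 0.3179]
tool_rot: [0.605, 0.796, 0.002, 0.002]
ft_force: [0.2, -0.1, -0.1]
grip_width: 0.0853
```

Request:
{"fn": "arm_command", "kwargs": {
  "targets": [
    [-4,0,0,0,8.5],
    [-9,0,0,0,8.5],
    [-11,0,0,0,8.5],
    [-11,0,0,0,8.5]
  ]
}}

```text
time: 12.15
position: [0.5325, 0.1116, 0.3146]
tool_rot: [0.606, 0.795, 0.0, -0.0]
ft_force: [0.2, -0.2, -0.6]
grip_width: 0.0851
```

Run:
```python
from meas import *
p,d,K,E=shot('wrist','w9'); C=cloud(d,K,E); hsv=cv2.cvtColor(p,cv2.COLOR_RGB2HSV)
for n in ['scene','side']: shot(n,n+'9')
n,l,s,c=cv2.connectedComponentsWithStats(cv2.inRange(hsv,(105,100,40),(125,255,255)))
i=1+np.argmax(s[1:,4]); m=l==i; print('plate z',np.median(C[m][:,2]),rect(np.array([plane(x,y,K,E,.114) for y,x in zip(*np.nonzero(m))])))
m=cv2.inRange(hsv,(20,90,80),(38,255,255)); n,l,s,c=cv2.connectedComponentsWithStats(m)
for i in range(1,n):
    if s[i,4]>80: print('dot',plane(*c[i],K,E,.114))
m=(abs(C[...,2]-.196)<.005)&(abs(C[...,0]-.504)<.08)&(abs(C[...,1]-.217)<.08); P=C[m]; print('top',rect(P))
A=np.c_[P[:,:2],np.ones(len(P))]; print('tilt',np.linalg.lstsq(A,P[:,2],rcond=None)[0][:2])
o=robot.get_obs();print(o['time'],o['position'],o['ft_force'])
cv2.imwrite('pics/c9.png',np.hstack([cv2.imread(f'pics/{n}9.png')[:, :400] for n in ['scene','wrist']]))
```

```text
plate z 0.11386271692210262 (array([503.4, 217.6]), array([103.5, 103. ]), 15.3)
dot [0.45442042 0.24352836 0.114     ]
top (array([503.2, 217.1]), array([54. , 53.7]), 15.4)
tilt [-4.63340137e-06 -8.88182102e-04]
12.3 [0.53176833 0.11348422 0.31436533] [0.34212994 0.21255256 0.05310968][ WARN:0@2.769] global loadsave.cpp:275 findDecoder imread_('pics/wrist9.png'): can't open/read file: check file path/integrity
Traceback (most recent call last):
TypeError: 'NoneType' object is not subscriptable
```

View pics/scene9.png

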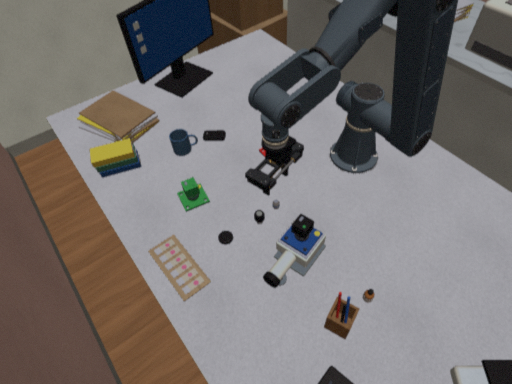

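View pics/w9.png

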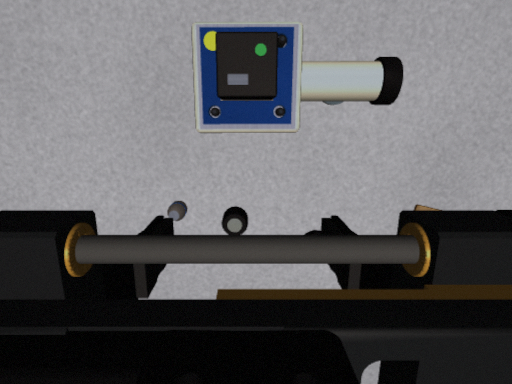

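The wrist view shows the camera seated at (247,78), with studs visible in the holes at (215,112), (280,112) and (281,40). The yellow dot at (211,41) is partly hidden by the box, which explains its 3 mm offset. In the scene view the bystanders are where they were and the arm is clear.

```bash
python3 -c "
from rig import robot
print(robot.hand_in())"
```

```text
the job is handed in; nothing more can be done
None
```

The black camera is mounted on the port, fully home and released, and the job is handed in at about 12 s of the 45 s allowed.

I gripped the camera on the blue plate across its box and turned it about 100° so its yellow dot lay over the port's. I then corrected a 2 mm offset seen against a stud. I lowered it until the seat took about 9 N, still holding it, then let go and backed away.

| Last check (wrist view, after release) | Measured | Should be |
|---|---|---|
| Plate centre | (503.4, 217.6) mm | (504.1, 217.4) mm, so about 0.7 mm off |
| Plate angle | 15.3° | 15.4° |
| Plate top height | 113.9 mm | 114 mm |
| Tilt | about 0.001 rad | below 0.04 rad |

- **Disagreement:** the camera's dot measured about 3 mm from where it should be. It was partly hidden by the box in that view, so I trust the plate outline, the box top and the visible studs instead.
- **Pose readings:** the reported tool position wandered by 1–2 mm between moves, so I aligned the camera by what the pictures showed.
- **Bystanders:** they looked unmoved in the final scene picture. I compared this by eye, not by measurement.

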